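Clear, blow out and shut the bench analyser

ROBOT

A 6-joint arm with a two-finger parallel gripper is mounted at the origin on the work surface. World frame = base frame: x ahead of the robot, y to its left, z up, the work surface at z = 0. Lengths are in mm, angles in rad, forces in N, time in s.
With the tool pointing down it reaches from about 300 to 825 mm from the base axis. Payload 5.4 kg.
Tool frame: the origin (TCP) lies at the very end of the fingers, on their centre line; the grasp point (between the pads) lies 19 mm behind it; z points along the fingers, y is the line along which they close (so a half turn about z gives the same grasp; the last joint's range is limited). The gripper opens to 92 mm and grips with 3 to 60 N. Pads are 20 mm wide; open, the fingers measure 128 mm over their backs; the gripper's body (75 mm by 189 mm) begins 69 mm behind the grasp point.
Start: joints at [1.093, 0.158, 1.597, -0, 1.386, -0.21], TCP at [152.162, 554.484, 214.601] pointing down, gripper open.
Joint ranges: [-2.91, 2.91], [-0.94, 2.29], [0.18, 2.7], [-1.29, 4.43], [0.17, 2.64], [-3, 3]. Speed limits (rad/s): [2.57, 2.57, 3.14, 3.14, 3.14, 3.14].

INTERFACE

Orientations are given as a rotation vector (axis times angle).
In Python, from plant import r gives the robot as it stands.
- The arm moves only by the tool send_rows, never from a script. Its argument "commands" is a list that holds one entry, the list of rows, each a list of 7 numbers: the shift along the world's x, y, z normalised to -1 to 1, where 1 is 40 cm, then the turn, a rotation vector about the world's x, y, z normalised to -1 to 1, where 1 is 5 degrees, then the closure, from -1 (fully open) to 1 (shut). In form: [[[tx, ty, tz, ax, ay, az, hand], ...]]. A call has 1 to 12 rows; each row shifts and turns the commanded pose from where the row before left it; what a row does not reach is not made up. A row lasts 1/12 s, in which the tool goes at most 41.7 mm and 7.16 degrees, less where a joint would pass 70% of its speed; a pose out of reach is approached as far as the arm can. A call with a number of a shift or a turn outside -1 to 1 is refused whole. A call with a gripper value outside its range is refused whole. The fingers move at their own pace and stop on an object; "grip_force" is the grip in N (left out, the last holds). Time passes only in rows, so rows that do not move let the fingers close. It gives the time, the measured TCP pose, the force, the opening and the grip force at its end, in the units of the state.
- r.get_obs(): the state, without advancing time (a new reading comes with each control period).
- r.read_camera(name): name is "side" or "top" or "wrist"; returns the picture (420x560x3 uint8, blue, green, red); there is no depth.
- r.camera_info(name): a dict with "mtx" (3x3 intrinsics, pixels), "distortion" ([k1, k2, p1, p2, k3] as OpenCV has them; the pictures are not rectified), "world_to_cam" (4x4, takes a point from world to camera coordinates). Camera axes: x right, y up, looking along -z (the intrinsics and any distortion apply to the point x, -y, -z); pixel columns grow to the right and rows downward; lengths in mm; the calibration is good to about 2 mm. A picture is of the moment at which its call begins: read the wrist's pose just before it. camera_info takes no time and is no camera call; for the wrist camera it gives the pose at the moment of the call.
- r.sign_off(): hands the job in; it is judged then, once.
The state is a dict: "t": time; "joint_pos": joint angles; "dq": joint speeds; "joint_efforts": joint torques, N m; "position": TCP position; "eef_rot": TCP orientation; "contact_force": force on the tool from outside, world axes, zero at the start; "torque": the same for the moment, N m; "width": finger opening in mm; "grip_force": force on a finger pad.
Only numpy, scipy, OpenCV 4.12 (cv2) and the standard library are available. Lean on these libraries where they do the work, as an engineer would, in place of code of your own. Each camera call takes 0.05 s, during which the arm holds its last target. There are 200 camera calls.

TASK

Take the steel cup out of the open analyser and stand it upright on the round rubber mat, wholly on the mat. Then, with the analyser lid still open, press the cap of the spray can in the stand all the way down and let it spring back up. Last, swing the lid down and press it fully shut past its catch; leave the mug, the bottle and the power adapter where they are.

Things in the scene. Friction and masses are not known exactly. Their poses are not given: they have to be found in the camera images.
- analyser: White box-shaped bench analyser, fixed to the bench, 180 (x) by 190 (y) by 105 mm high, origin under its centre, front (with display and keys) towards its own -x. Open-topped sample chamber inside, 150 (x) by 160 (y) mm, its centre 3 mm to -x of the box's centre, floor 20 mm above the bench, rim at 105 mm.
- lid (a joint): Angle of the analyser's lid about a level hinge along the analyser's y at the rear (+x) rim: 0 = fully shut, about 1.57 = upright; starts between 1.6 and 1.85, leaning slightly back. The stiff hinge stays where it is left. The catch at the front resists from about 0.10 down to 0.05 rad (some 6 to 10 N at the front edge); past it the lid stays down.
- lid_hinge (a point): Point on the lid's hinge axis, mid-width, 107 mm above the bench, 86 mm behind (+x of) the analyser's centre. The axes of this point turn with the lid. The lid is a grey plate 190 mm wide (y) reaching 182 mm from the hinge, its outer (top when shut) face 11 mm from the hinge axis. A catch tongue 60 mm wide stands out 22 mm from the inner face at the middle of the front edge.
- lid_front (a point): Middle of the lid's front edge on its outer face, 182 mm from the hinge and 11 mm off it; axes turn with the lid, z is the outward normal of the outer face (up when shut, towards the rear when open).
- can_stand: Aluminium spray can, 66 mm diameter, clamped in a fixed two-rod steel stand (round foot 110 mm diameter, clamp bars 142 mm high at most and 126 mm long) beside the analyser. Origin under the can's axis, on the bench.
- cap (a joint): Travel of the spray can's sprung cap: 0 = up, 0.008 m = fully down (about 8 N).
- cap_top (a point): Centre of the flat top of the spray cap, a white plastic cylinder 40 mm diameter and 30 mm high with a short nozzle pointing at the analyser; 212 mm above the bench when up.
- cup: Loose plain steel cup, 56 mm diameter at the rim, 75 mm high, wall 3 mm, about 150 g, slightly narrower at the foot; origin under its centre. Starts upright on the chamber floor.
- round_mat: Round black rubber mat, 120 mm diameter, 6 mm thick, fixed; origin under its centre.
- square_mat: Square black rubber mat, 110 mm, 6 mm thick, fixed, not used; origin under its centre.
- mug: Loose black mug, 80 mm diameter, 95 mm high, handle at its +y; bystander. Origin under its centre.
- bottle: Loose white plastic bottle, 60 mm diameter, 160 mm high, screw cap; bystander. Origin under its centre.
- adapter: Loose black power adapter brick, 110 x 55 x 34 mm; bystander. Origin under its centre.
Not all that is in view belongs to the job. There is more than one size of the cup; the one meant has the size given above.

How it is judged:
By the outcome, as a careful person would: the job done as asked, in the order asked, and still so for the second after the job is handed in, with the robot touching nothing.
It also fails if it takes over 72 s, if anything falls off the work surface, if the arm or the gripper's body presses on something with over 40 N, if the wrist force passes 120 N, or if a joint passes its speed limit or range.

## Working session

There is one attempt and no reset: what is moved stays moved. The work goes in short steps, Python scripts to look and compute and a tool call to move; the robot and the scene stay as the last step left them, time stands still between calls to the robot, and variables do not carry over. Pictures are saved under pics/ and viewed, at most 10 in all, crops included, and the job is handed in when it is done.

Besides the shell and the picture viewer there is one more tool, called by a JSON object that holds its "method" and its "body". send_rows: Moves the arm, as the interface text tells. Scaled input: -1 to 1 covers 40 cm each way for a shift and 5 degrees each way for a turn. Its arguments: {"type":"object","properties":{"commands":{"type":"array","items":{"type":"array","items":{"type":"array","items":{"type":"number"}}}},"grip_force":{"type":"number"}},"required":["commands"]}

```bash
mkdir -p pics; ls; cat > h.py <<'E'
from plant import r
import cv2, numpy as np
def cam(n):
    c=r.camera_info(n); return np.array(c["mtx"],float),np.array(c["distortion"],float),np.array(c["world_to_cam"],float)
def ray(n,uv,c=None):
    K,D,T=c or cam(n); p=cv2.undistortPoints(np.array([[uv]],float),K,D)[0,0]
    d=T[:3,:3].T@np.array([p[0],-p[1],-1.]); return -T[:3,:3].T@T[:3,3],d
def onz(n,uv,z,c=None):
    o,d=ray(n,uv,c); return o+d*(z-o[2])/d[2]
def proj(n,P,c=None):
    K,D,T=c or cam(n); q=(T[:3,:3]@np.atleast_2d(P).T).T+T[:3,3]
    return cv2.projectPoints(q*[1,-1,-1],np.zeros(3),np.zeros(3),K,D)[0][:,0]
def tri(a,ua,b,ub):
    (o,d),(p,e)=ray(a,ua),ray(b,ub); s=np.linalg.lstsq(np.c_[d,-e],p-o,rcond=None)[0]
    A,B=o+d*s[0],p+e*s[1]; return (A+B)/2,np.linalg.norm(A-B)
E
python3 - <<'E'
from h import *
o=r.get_obs();print({k:np.round(v,3) for k,v in o.items()})
np.set_printoptions(suppress=True,precision=3)
for n in("top","side"):
    cv2.imwrite(f"pics/{n}0.png",r.read_camera(n)); print(n,ray(n,(280,210)))
E
```

```text
pics
{'t': np.float64(0.0), 'joint_pos': array([ 1.093,  0.159,  1.598,  0.   ,  1.386, -0.21 ]), 'dq': array([-0.001, -0.001, -0.   , -0.001,  0.   , -0.   ]), 'joint_efforts': array([-1.0000e-03, -3.8558e+01, -3.2210e+01,  7.0000e-02,  3.8000e-02,
       -0.0000e+00]), 'position': array([151.893, 553.961, 213.659]), 'eef_rot': array([-4.190e-01, -3.113e+00,  3.000e-03]), 'contact_force': array([1.168, 0.496, 0.133]), 'torque': array([-0.013, -0.023, -0.005]), 'grip_force': np.float64(0.0), 'width': np.float64(91.681)}
top (array([ 336.746,   30.73 , 1171.246]), array([ 0.148,  0.026, -0.989]))
side (array([-181.472, -569.742, 1047.432]), array([ 0.534,  0.475, -0.7  ]))
```

```bash
python3 -c "
from h import *
cv2.imwrite('pics/wrist0.png',r.read_camera('wrist'));print(ray('wrist',(280,210)))"
```

```text
(array([ 77.06541894, 573.76836144, 384.1559756 ]), array([ 0.2758637 , -0.06470492, -0.95913283]))
```

View pics/top0.png

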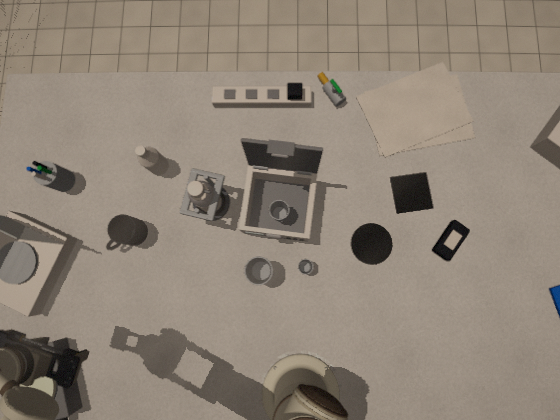

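View pics/side0.png

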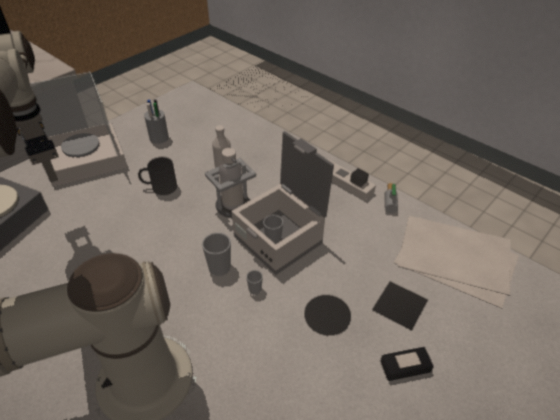

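Top view: analyser around (280,205) with the open lid at (282,155). The cup is at (280,211), the can cap at (197,188), the round mat at (371,243), and decoy cups at (259,271) and (307,267). The side view shows the same layout. I'll zoom in next.

```bash
python3 - <<'E'
from h import *
np.set_printoptions(suppress=True,precision=1)
im=cv2.imread("pics/top0.png"); s=cv2.imread("pics/side0.png")
a=cv2.resize(im[130:250,180:330],None,fx=5,fy=5,interpolation=cv2.INTER_CUBIC)
a=np.clip(a*1.6,0,255).astype('uint8');cv2.imwrite("pics/c1.png",a)
b=cv2.resize(s[125:275,200:340],None,fx=4,fy=4,interpolation=cv2.INTER_CUBIC)
cv2.imwrite("pics/c2.png",np.clip(b*1.6,0,255).astype('uint8'))
print(cam("top")[0][0,0])
g=cv2.cvtColor(im,6)
m=(g<60).astype('uint8'); m[:,:340]=0
n,l,st,ce=cv2.connectedComponentsWithStats(m)
for i in range(1,n):
    if st[i,4]>300: print(st[i],ce[i],onz("top",ce[i],6))
E
```

```text
402.33411812852546
[ 391  173   42   41 1323] [411.1 192.7] [ 565.  -324.1    6. ]
[432 220  38  41 593] [449.6 240. ] [ 426.2 -429.7    6. ]
[ 351  223   41   41 1307] [371.3 243.3] [ 415.9 -203.4    6. ]
```

View pics/c1.png

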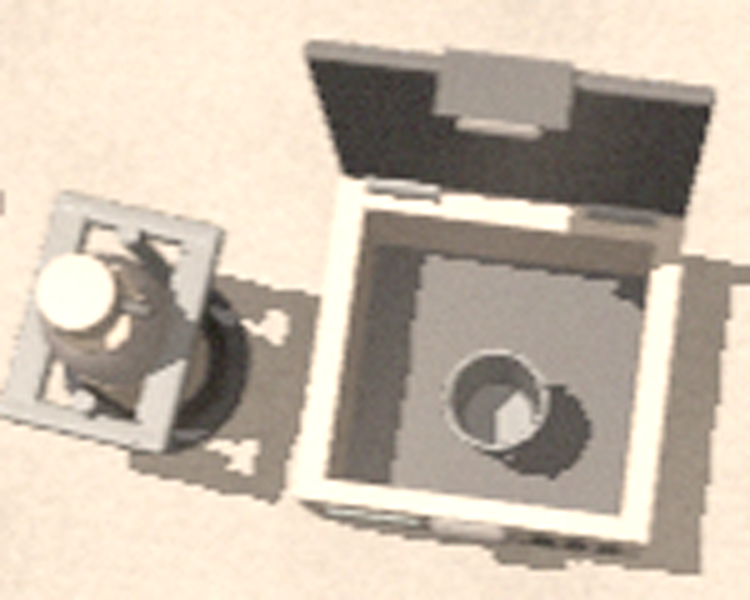

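View pics/c2.png

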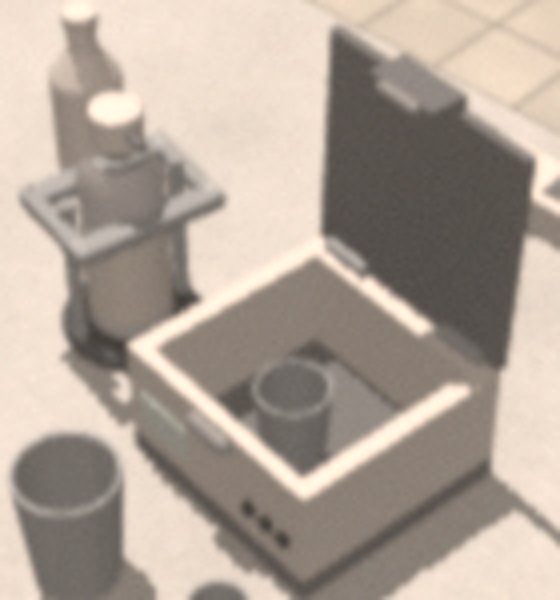

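c1 shows the cup rim centred at (497,400), the cap at (76,292) and the front rim corners at (300,498) and (647,542). The lid's free edge runs from (308,42) to (714,88). c2 shows the cap at (116,108) and the cup rim at (292,387).

```bash
python3 - <<'E'
from h import *
np.set_printoptions(suppress=True,precision=1)
A=lambda u,v:((u+.5)/5-.5+180,(v+.5)/5-.5+130)
B=lambda u,v:((u+.5)/4-.5+200,(v+.5)/4-.5+125)
print("cup",onz("top",A(497,400),95),tri("top",A(497,400),"side",B(292,387)))
print("cap",onz("top",A(76,292),212),tri("top",A(76,292),"side",B(116,108)))
for p in((300,498),(647,542),(343,178),(683,222)): print("rim",onz("top",A(*p),105))
print("lidL",tri("top",A(308,46),"side",B(333,28)));print("lidR",tri("top",A(714,92),"side",B(533,158)))
for n,f,z in(("frontL side",B(133,345),105),("frontR",B(303,497),105)):print(n,onz("side",f,z))
o=r.get_obs();print(o["position"])
E
```

```text
cup [499.4  61.3  95. ] (array([499.2,  61.7,  93.9]), np.float64(1.020504244492763))
cap [534.2 264.7 212. ] (array([535.2, 265.1, 209. ]), np.float64(0.8831409210499994))
rim [444.5 165.7 105. ]
rim [422.2 -19.1 105. ]
rim [620.3 146.4 105. ]
rim [596.1 -39.1 105. ]
lidL (array([634.1, 145.6, 283.7]), np.float64(3.331252778043157))
lidR (array([612.3, -41.2, 285.9]), np.float64(1.5547377122394348))
frontL side [446.1 164.4 105. ]
frontR [422.5 -18.1 105. ]
[151.9 554.1 213.8]
```

{"method": "send_rows", "body": {"commands": [[[0.058,-0.082,0,0,0,0.115,-1],[0.058,-0.082,0,0,0,0.115,-1],[0.058,-0.082,0,0,0,0.115,-1],[0.058,-0.082,0,0,0,0.115,-1],[0.058,-0.082,0,0,0,0.115,-1],[0.058,-0.082,0,0,0,0.115,-1],[0.058,-0.082,0,0,0,0.115,-1],[0.058,-0.082,0,0,0,0.115,-1],[0.058,-0.082,0,0,0,0.115,-1],[0.058,-0.082,0,0,0,0.115,-1],[0.058,-0.082,0,0,0,0.115,-1],[0.058,-0.082,0,0,0,0.115,-1]]]}}

```text
t: 1.15
position: [431.2, 159.0, 214.6]
eef_rot: [0.231, 3.133, 0.0]
contact_force: [0.7, 0.1, -0.0]
width: 92.4
grip_force: 0.0
```

{"method": "send_rows", "body": {"commands": [[[0.058,-0.082,0,0,0,0.115,-1],[0.058,-0.082,0,0,0,0.115,-1],[0.058,-0.082,0,0,0,0.115,-1],[0,0,0,0,0,0,-1],[0,0,0,0,0,0,-1]]]}}

```text
t: 1.57
position: [500.5, 61.0, 214.1]
eef_rot: [-0.19, -3.135, -0.0]
contact_force: [-0.5, -0.3, -0.2]
width: 91.9
grip_force: 0.0
```

```bash
python3 - <<'E'
from h import *
from scipy.spatial.transform import Rotation as R
np.set_printoptions(suppress=True,precision=3)
o=r.get_obs();print(o["position"],R.from_rotvec(o["eef_rot"]).as_matrix(),o["joint_pos"],o["contact_force"])
im=r.read_camera("wrist");cv2.imwrite("pics/w1.png",np.clip(im*1.4,0,255).astype('uint8'))
print(proj("wrist",[[499.3,61.4,95],[444.5,165.7,105],[422.3,-18.6,105]]))
E
```

```text
[500.515  61.023 214.107] [[-0.993  0.121 -0.001]
 [ 0.121  0.993  0.   ]
 [ 0.001  0.    -1.   ]] [-0.119 -0.026  1.791  0.     1.377 -1.569] [-0.528 -0.308 -0.186]
[[276.155 201.419]
 [393.896 126.408]
 [168.906 125.946]]
```

View pics/w1.png

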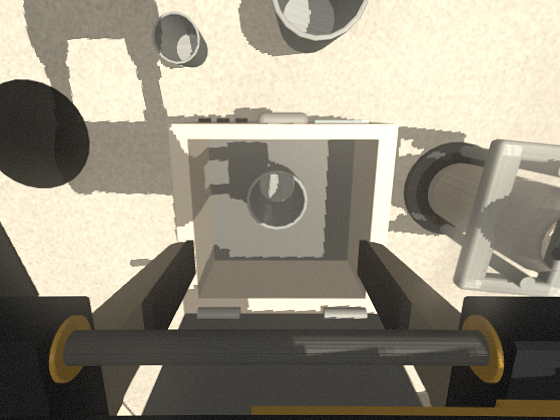

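The wrist view shows the cup rim at (277,200), against a prediction of (276,201). The estimate holds, so I'll descend and grasp.

{"method": "send_rows", "body": {"commands": [[[-0.003,0.001,-0.09,0,0,0,-1],[0,0,-0.09,0,0,0,-1],[0,0,-0.09,0,0,0,-1],[0,0,-0.08,0,0,0,-1],[0,0,-0.045,0,0,0,-1],[0,0,0,0,0,0,-1],[0,0,0,0,0,0,1],[0,0,0,0,0,0,1],[0,0,0,0,0,0,1],[0,0,0,0,0,0,1],[0,0,0,0,0,0,1],[0,0,0,0,0,0,1]]], "grip_force": 25}}

```text
t: 2.62
position: [499.7, 62.7, 57.6]
eef_rot: [0.184, 3.134, -0.001]
contact_force: [0.1, -2.7, 4.8]
width: 54.1
grip_force: 25.1
```

{"method": "send_rows", "body": {"commands": [[[0,0,0,0,0,0,1],[0,0,0,0,0,0,1],[0,0,0,0,0,0,1],[0,0,0,0,0,0,1]]]}}

```text
t: 2.95
position: [499.9, 62.6, 57.6]
eef_rot: [0.184, 3.134, -0.001]
contact_force: [-0.3, -1.6, 6.2]
width: 54.2
grip_force: 25.0
```

{"method": "send_rows", "body": {"commands": [[[0,0,0.02,0,0,0,1],[0,0,0.05,0,0,0,1],[0,0,0.08,0,0,0,1],[0,0,0.09,0,0,0,1],[0,0,0.09,0,0,0,1],[0,0,0.04,0,0,0,1],[0,0,0.02,0,0,0,1],[-0.01,-0.03,0,0,0,0,1],[-0.02,-0.06,0,0,0,0,1],[-0.02,-0.07,0,0,0,0,1],[-0.02,-0.07,0,0,0,0,1],[-0.03,-0.08,0,0,0,0,1]]]}}

```text
t: 3.95
position: [457.6, -61.2, 211.0]
eef_rot: [-0.182, -3.134, -0.002]
contact_force: [0.4, -0.1, -1.3]
width: 54.4
grip_force: 25.0
```

{"method": "send_rows", "body": {"commands": [[[-0.03,-0.08,0,0,0,0,1],[-0.02,-0.08,0,0,0,0,1],[-0.02,-0.08,0,0,0,0,1],[-0.02,-0.06,0,0,0,0,1],[-0.02,-0.055,0,0,0,0,1],[0,0,-0.06,0,0,0,1],[0,0,-0.08,0,0,0,1],[0,0,-0.08,0,0,0,1],[0,0,-0.06,0,0,0,1],[0,0,0,0,0,0,1],[0,0,0,0,0,0,1]]]}}

```text
t: 4.87
position: [413.4, -201.7, 98.8]
eef_rot: [-0.184, -3.132, -0.005]
contact_force: [-0.6, -0.3, -0.3]
width: 54.7
grip_force: 25.0
```

```bash
python3 - <<'E'
from h import *
np.set_printoptions(suppress=True,precision=3)
o=r.get_obs();print(o["position"],o["width"],o["contact_force"])
im=r.read_camera("wrist");cv2.imwrite("pics/w2.png",np.clip(im*1.4,0,255).astype('uint8'))
E
```

```text
[ 413.36  -201.663   98.818] 54.7280917673335 [-0.563 -0.263 -0.306]
```

View pics/w2.png

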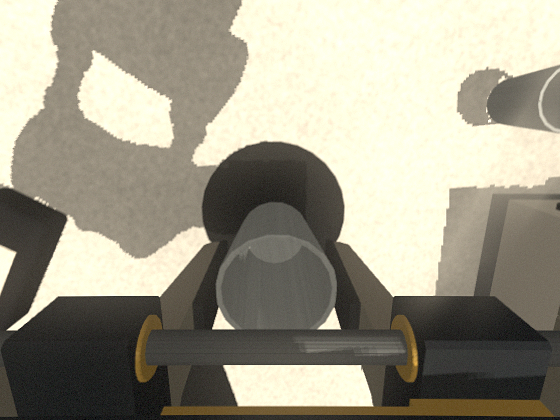

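Wrist view: the cup is held upright with its rim at (276,285), centred over the mat, which spans columns 203–344.

{"method": "send_rows", "body": {"commands": [[[0.005,-0.004,-0.06,0,0,0,1],[0,0,-0.05,0,0,0,1],[0,0,-0.015,0,0,0,1],[0,0,-0.004,0,0,0,1],[0,0,-0.004,0,0,0,1],[0,0,-0.004,0,0,0,1],[0,0,0,0,0,0,1],[0,0,0,0,0,0,1]]]}}

```text
t: 5.58
position: [417.6, -205.2, 46.7]
eef_rot: [0.184, 3.135, -0.002]
contact_force: [0.1, 0.9, -1.4]
width: 54.4
grip_force: 25.0
```

{"method": "send_rows", "body": {"commands": [[[0,0,-0.004,0,0,0,1],[0,0,0,0,0,0,1],[0,0,-0.003,0,0,0,1],[0,0,0,0,0,0,1],[0,0,0,0,0,0,1]]]}}

```text
t: 6.0
position: [417.4, -205.0, 43.5]
eef_rot: [0.184, 3.136, -0.001]
contact_force: [-0.5, 0.2, 4.5]
width: 54.4
grip_force: 25.0
```

{"method": "send_rows", "body": {"commands": [[[0,0,0,0,0,0,-1],[0,0,0,0,0,0,-1],[0,0,0,0,0,0,-1],[0,0,0,0,0,0,-1],[0,0,0,0,0,0,-1],[0,0,0.02,0,0,0,-1],[0,0,0.06,0,0,0,-1],[0,0,0.09,0,0,0,-1],[0,0,0.09,0,0,0,-1],[0,0,0.09,0,0,0,-1],[0,0,0.09,0,0,0,-1],[0,0,0.09,0,0,0,-1]]]}}

```text
t: 7.0
position: [416.6, -204.4, 257.5]
eef_rot: [0.184, 3.136, -0.001]
contact_force: [1.0, 0.2, -0.9]
width: 91.9
grip_force: 0.0
```

{"method": "send_rows", "body": {"commands": [[[0.01,0.05,0,0,0,0,1],[0.02,0.09,0,0,0,0,1],[0.02,0.09,0,0,0,0,1],[0.02,0.09,0,0,0,0,1],[0.02,0.09,0,0,0,0,1],[0.02,0.09,0,0,0,0,1],[0.02,0.09,0,0,0,0,1],[0.02,0.09,0,0,0,0,1],[0.02,0.09,0,0,0,0,1],[0.02,0.09,0,0,0,0,1],[0.02,0.09,0,0,0,0,1],[0.02,0.09,0,0,0,0,1]]]}}

```text
t: 8.0
position: [508.9, 213.3, 255.6]
eef_rot: [0.184, 3.136, -0.0]
contact_force: [1.3, 0.1, 1.2]
width: 13.7
grip_force: 0.0
```

```bash
python3 - <<'E'
from h import *
np.set_printoptions(suppress=True,precision=2)
o=r.get_obs();print(o["position"],o["width"],o["contact_force"])
cv2.imwrite("pics/w3.png",np.clip(r.read_camera("wrist")*1.0,0,255).astype('uint8'))
print(proj("wrist",[[534.7,264.9,212]]))
t=r.read_camera("top")
cv2.imwrite("pics/t3.png",np.clip(t*1.4,0,255).astype('uint8'))
E
python3 - <<'E'
import cv2,numpy as np
t=cv2.imread('pics/t3.png')[205:285,330:410];w=cv2.imread('pics/w3.png')
t=cv2.resize(t,(240,240));w=w.copy();c=np.zeros((420,800,3),'uint8');c[:,:560]=w;c[:240,560:]=t
cv2.imwrite('pics/v3.png',c)
E
```

```text
[508.87 213.26 255.64] 13.729421127204468 [1.27 0.09 1.15]
[[346.13 257.13]]
```

View pics/v3.png

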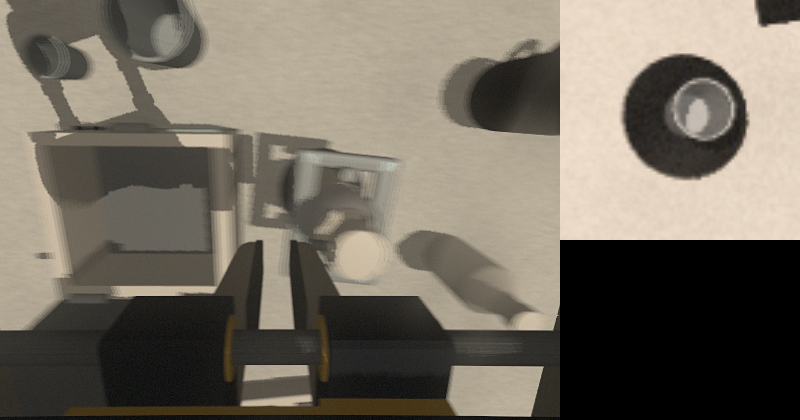

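The cup stands on the mat. The cap is at (360,256), but the arm was still moving and the view is blurred, so I'll finish the move and measure while still.

{"method": "send_rows", "body": {"commands": [[[0.02,0.06,0,0,0,0,1],[0.02,0.04,0,0,0,0,1],[0,0,0,0,0,0,1],[0,0,0,0,0,0,1],[0,0,0,0,0,0,1],[0,0,0,0,0,0,1]]]}}

```text
t: 8.6
position: [524.8, 250.1, 255.2]
eef_rot: [0.186, 3.136, -0.001]
contact_force: [0.4, 0.8, -0.6]
width: 0.0
grip_force: 0.0
```

```bash
python3 - <<'E'
from h import *
np.set_printoptions(suppress=True,precision=2)
o=r.get_obs();print(o["position"],o["width"],o["contact_force"])
c=cam("wrist");im=r.read_camera("wrist");cv2.imwrite("pics/w4.png",im)
p=proj("wrist",[[534.7,264.9,212]],c)[0];print(p)
h=cv2.cvtColor(im,cv2.COLOR_BGR2GRAY);x,y=p.astype(int)
w=h[y-50:y+50,x-50:x+50];m=(w>185).astype('uint8')
n,l,st,ce=cv2.connectedComponentsWithStats(m)
for i in range(1,n):
    if st[i,4]>300:print(st[i],ce[i]+[x-50,y-50],onz("wrist",ce[i]+[x-50,y-50],212,c))
t=cv2.imread("pics/t3.png");print("cup",onz("top",(378,241.7),81))
k=cv2.resize(im[y-75:y+75,x-100:x+100],None,fx=3,fy=3);cv2.imwrite("pics/v4.png",k)
E
```

```text
[524.78 250.11 255.23] 0.011579050023566241 [ 0.38  0.77 -0.6 ]
[300.35 241.2 ]
cup [ 415.14 -206.38   81.  ]
```

View pics/v4.png

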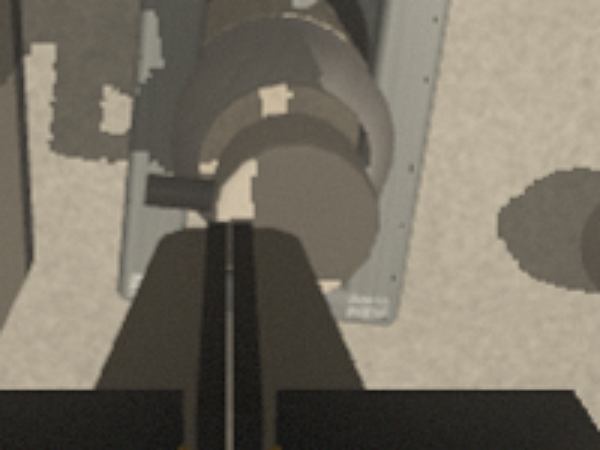

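The cap appears centred at about (299,241), against a prediction of (300,241). The position is confirmed.

{"method": "send_rows", "body": {"commands": [[[0.0125,0.0185,-0.02,0,0,0,1],[0.0125,0.0185,-0.03,0,0,0,1],[0,0,-0.03,0,0,0,1],[0,0,-0.015,0,0,0,1],[0,0,0,0,0,0,1],[0,0,-0.005,0,0,0,1],[0,0,-0.005,0,0,0,1],[0,0,-0.005,0,0,0,1],[0,0,-0.005,0,0,0,1],[0,0,0,0,0,0,1],[0,0,0,0,0,0,1]]]}}

```text
t: 9.57
position: [535.3, 266.0, 209.9]
eef_rot: [0.184, 3.135, 0.0]
contact_force: [-1.5, 0.2, 3.9]
width: 0.4
grip_force: 2.2
```

{"method": "send_rows", "body": {"commands": [[[0,0,-0.005,0,0,0,1],[0,0,-0.005,0,0,0,1],[0,0,-0.005,0,0,0,1],[0,0,0,0,0,0,1],[0,0,0,0,0,0,1]]]}}

```text
t: 9.98
position: [535.4, 266.1, 204.5]
eef_rot: [0.184, 3.135, 0.0]
contact_force: [-2.4, -1.2, 6.8]
width: 0.8
grip_force: 4.1
```

{"method": "send_rows", "body": {"commands": [[[0,0,-0.004,0,0,0,1],[0,0,0,0,0,0,1],[0,0,0,0,0,0,1]]]}}

```text
t: 10.23
position: [535.5, 266.1, 204.3]
eef_rot: [0.184, 3.134, 0.0]
contact_force: [-5.3, -2.7, 13.8]
width: 0.4
grip_force: 7.0
```

{"method": "send_rows", "body": {"commands": [[[0,0,-0.002,0,0,0,1],[0,0,0,0,0,0,1],[0,0,0,0,0,0,1],[0,0,0.01,0,0,0,1],[0,0,0.015,0,0,0,1],[0,0,0.05,0,0,0,1],[0,0,0.08,0,0,0,1],[0,0,0.08,0,0,0,1],[0,0,0.06,0,0,0,1],[0,0,0.02,0,0,0,1],[0,0,0,0,0,0,1]]]}}

```text
t: 11.15
position: [536.0, 266.4, 328.7]
eef_rot: [0.184, 3.132, 0.002]
contact_force: [-0.3, 0.3, -1.0]
width: 0.4
grip_force: 0.0
```

```bash
python3 - <<'E'
from h import *
np.set_printoptions(suppress=True,precision=1)
im=r.read_camera("top");s=r.read_camera("side")
p=proj("top",[[534.7,264.9,212]])[0];q=proj("side",[[534.7,264.9,212]])[0];print(p,q,r.get_obs()["position"])
ex=np.array([.993,-.12]);H=np.array([607.4,52.7])
prev=None
for th in [1.6,1.5,1.4,1.3,1.2,1.1,1.0,.9,.8,.7,.6,.5,.4,.3,.2,.15,.1,.05,0]:
    u=np.array([-np.cos(th),np.sin(th)]);n=np.array([np.sin(th),np.cos(th)])
    l=165*u+(11+10*np.sin(th))*n; P=np.r_[H+ex*l[0],107+l[1]]
    print(th,P,"" if prev is None else np.round((P-prev)/400,3)); prev=P
a=cv2.resize(s[125:225,200:340],None,fx=4,fy=4,interpolation=cv2.INTER_CUBIC);cv2.imwrite("pics/v5.png",np.clip(a*1.6,0,255).astype('uint8'))
E
```

```text
[194.7 187.8] [228.3 150.9] [534.5 266.  324.6]
1.6 [633.   49.6 271.3] 
1.5 [616.6  51.6 273.1] [-0.  0.  0.]
1.4 [600.   53.6 273.1] [-0.  0.  0.]
1.3 [583.3  55.6 271.5] [-0.  0. -0.]
1.2 [566.8  57.6 268.1] [-0.  0. -0.]
1.1 [550.7  59.6 263.1] [-0.  0. -0.]
1.0 [535.1  61.4 256.3] [-0.  0. -0.]
0.9 [520.2  63.2 248. ] [-0.  0. -0.]
0.8 [506.2  64.9 238. ] [-0.  0. -0.]
0.7 [493.2  66.5 226.6] [-0.  0. -0.]
0.6 [481.5  67.9 213.9] [-0.  0. -0.]
0.5 [471.1  69.2 200. ] [-0.  0. -0.]
0.4 [462.2  70.2 185. ] [-0.  0. -0.]
0.3 [455.   71.1 169.1] [-0.  0. -0.]
0.2 [449.4  71.8 152.5] [-0.  0. -0.]
0.15 [447.2  72.1 144. ] [-0.  0. -0.]
0.1 [445.6  72.3 135.4] [-0.  0. -0.]
0.05 [444.3  72.4 126.7] [-0.  0. -0.]
0 [443.6  72.5 118. ] [-0.  0. -0.]
```

View pics/v5.png

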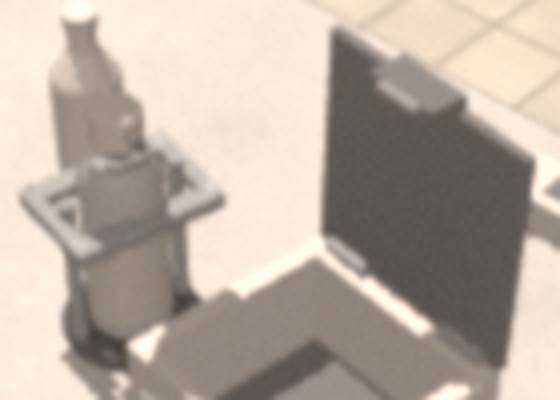

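The side view shows the cap back up at about (116,108), in the arm's shadow, and the lid still open. I'm going over and behind the lid.

{"method": "send_rows", "body": {"commands": [[[0.044,-0.069,0,0,0,0,1],[0.044,-0.069,0,0,0,0,1],[0.044,-0.069,0,0,0,0,1],[0.044,-0.069,0,0,0,0,1],[0.044,-0.069,0,0,0,0,1],[0.044,-0.069,0,0,0,0,1],[0.044,-0.069,0,0,0,0,1],[0.044,-0.069,0,0,0,0,1],[0,0,0,0,0,0,1],[0,0,0,0,0,0,1]]]}}

```text
t: 12.08
position: [675.2, 43.9, 322.7]
eef_rot: [-0.188, -3.13, -0.001]
contact_force: [0.2, 0.3, -0.0]
width: 0.7
grip_force: 0.0
```

{"method": "send_rows", "body": {"commands": [[[0,0,-0.05,0,0,0,1],[0,0,-0.05,0,0,0,1],[0,0,-0.035,0,0,0,1],[0,0,0,0,0,0,1],[0,0,0,0,0,0,1]]]}}

```text
t: 12.5
position: [674.4, 46.7, 270.8]
eef_rot: [-0.182, -3.132, -0.001]
contact_force: [-0.8, -0.4, -0.3]
width: 0.3
grip_force: 0.0
```

{"method": "send_rows", "body": {"commands": [[[-0.03,0.003,0,0,0,0,1],[-0.03,0.003,0,0,0,0,1],[-0.03,0.003,0,0,0,0,1],[-0.02,0.002,0,0,0,0,1],[-0.02,0.002,0,0,0,0,1],[-0.02,0.002,0,0,0,0,1]]]}}

```text
t: 13.0
position: [616.2, 51.9, 274.5]
eef_rot: [0.183, 3.132, 0.0]
contact_force: [1.4, 0.7, 1.3]
width: 0.6
grip_force: 1.1
```

{"method": "send_rows", "body": {"commands": [[[-0.02,0.0025,0,0,0,0,1],[-0.021,0.0025,0,0,0,0,1],[-0.021,0.0025,-0.002,0,0,0,1],[-0.021,0.0025,-0.002,0,0,0,1],[-0.021,0.0025,-0.004,0,0,0,1],[-0.021,0.0025,-0.004,0,0,0,1],[-0.02,0.0025,-0.006,0,0,0,1],[-0.02,0.0025,-0.006,0,0,0,1],[-0.02,0.0023,-0.008,0,0,0,1],[-0.019,0.0023,-0.009,0,0,0,1]]]}}

```text
t: 13.83
position: [533.3, 61.0, 255.9]
eef_rot: [-0.184, -3.136, 0.001]
contact_force: [1.7, -0.0, 0.1]
width: 0.6
grip_force: 0.6
```

```bash
python3 - <<'E'
from h import *
a=cv2.imread("pics/side0.png",0);b=cv2.cvtColor(r.read_camera("side"),6)
for p in((290,150),(307,162),(320,180),(325,200)):print(p,a[p[1]-2:p[1]+3,p[0]-2:p[0]+3].mean(),b[p[1]-2:p[1]+3,p[0]-2:p[0]+3].mean())
E
```

```text
(290, 150) 53.08 67.96
(307, 162) 51.44 103.8
(320, 180) 50.8 153.6
(325, 200) 52.56 151.08
```

{"method": "send_rows", "body": {"commands": [[[-0.019,0.002,-0.01,0,0,0,1],[-0.018,0.002,-0.011,0,0,0,1],[-0.018,0.002,-0.012,0,0,0,1],[-0.017,0.002,-0.013,0,0,0,1],[-0.016,0.002,-0.014,0,0,0,1],[-0.015,0.002,-0.015,0,0,0,1],[-0.015,0.002,-0.016,0,0,0,1],[-0.014,0.002,-0.016,0,0,0,1]]]}}

```text
t: 14.55
position: [480.7, 67.5, 212.7]
eef_rot: [-0.184, -3.136, 0.0]
contact_force: [1.0, -0.6, -0.0]
width: 0.4
grip_force: 0.4
```

{"method": "send_rows", "body": {"commands": [[[-0.013,0.002,-0.017,0,0,0,1],[-0.013,0.002,-0.018,0,0,0,1],[-0.011,0.001,-0.019,0,0,0,1],[-0.011,0.001,-0.019,0,0,0,1],[-0.009,0.001,-0.02,0,0,0,1],[-0.009,0.001,-0.02,0,0,0,1],[-0.007,0.001,-0.02,0,0,0,1],[-0.007,0.001,-0.021,0,0,0,1],[-0.005,0.001,-0.02,0,0,0,1],[0,0,0,0,0,0,1]]]}}

```text
t: 15.38
position: [445.6, 72.1, 141.6]
eef_rot: [-0.184, -3.132, -0.0]
contact_force: [-0.2, 0.6, 0.2]
width: 0.4
grip_force: 0.0
```

{"method": "send_rows", "body": {"commands": [[[-0.004,0.001,-0.02,0,0,0,1],[-0.002,0,-0.01,0,0,0,1],[-0.002,0,-0.01,0,0,0,1],[0,0,-0.008,0,0,0,1],[0,0,0,0,0,0,1]]]}}

```text
t: 15.8
position: [444.2, 72.4, 124.2]
eef_rot: [0.184, 3.136, 0.0]
contact_force: [0.3, 0.8, 0.6]
width: 0.4
grip_force: 0.0
```

{"method": "send_rows", "body": {"commands": [[[0,0,-0.006,0,0,0,1],[0,0,-0.006,0,0,0,1],[0,0,-0.004,0,0,0,1],[0,0,-0.003,0,0,0,1],[0,0,0,0,0,0,1],[0,0,0,0,0,0,1]]]}}

```text
t: 16.3
position: [444.1, 72.3, 118.2]
eef_rot: [-0.184, -3.135, 0.0]
contact_force: [-5.9, 0.1, 11.5]
width: 0.1
grip_force: 5.9
```

{"method": "send_rows", "body": {"commands": [[[0,0,-0.004,0,0,0,1],[0,0,-0.002,0,0,0,1],[0,0,0,0,0,0,1],[0,0,0,0,0,0,1]]]}}

```text
t: 16.63
position: [444.2, 72.3, 117.9]
eef_rot: [-0.183, -3.135, 0.001]
contact_force: [-12.8, 1.4, 26.9]
width: 0.1
grip_force: 13.8
```

{"method": "send_rows", "body": {"commands": [[[0,0,0.01,0,0,0,1],[0,0,0.04,0,0,0,1],[0,0,0.09,0,0,0,1],[0,0,0.09,0,0,0,1],[-0.08,0,0.04,0,0,0,1],[-0.08,0,0,0,0,0,1],[0,0,0,0,0,0,1],[0,0,0,0,0,0,1],[0,0,0,0,0,0,1]]]}}

```text
t: 17.38
position: [380.5, 72.2, 222.4]
eef_rot: [0.184, 3.136, -0.0]
contact_force: [-0.3, 0.1, 0.6]
width: 0.6
grip_force: 0.0
```

```bash
python3 - <<'E'
from h import *
t=r.read_camera("top")[120:300,90:410];s=r.read_camera("side")[110:350,130:450]
c=np.vstack([t,s]);c=cv2.resize(c,None,fx=1.4,fy=1.4,interpolation=cv2.INTER_CUBIC);cv2.imwrite("pics/fin.png",np.clip(c*1.4,0,255).astype('uint8'));print(r.get_obs()["contact_force"])
E
```

```text
[-0.39774712  0.57668197 -0.15628588]
```

View pics/fin.png

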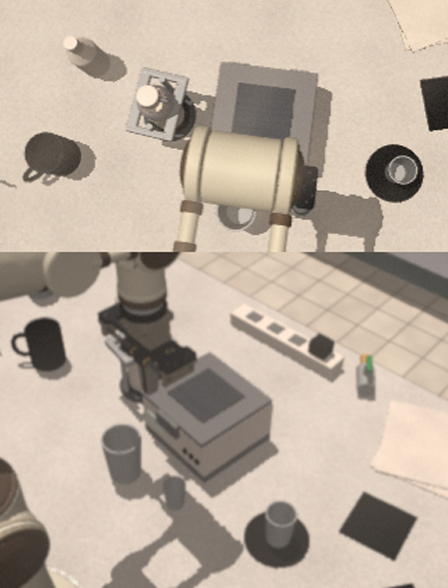

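The final view shows the lid flat shut at (208,390), the cup upright on the mat at (278,525), the cap up at (150,95), and the mug and bottle in their places.

```bash
python3 -c "
from plant import r
print(r.sign_off())"
```

```text
the job is handed in; nothing more can be done
None
```

I handed the job in at about 17.5 s: the steel cup stands upright on the round mat, the spray cap was pressed to its stop and sprang back, and the lid was then pressed down to its hard stop; the mug, bottle and adapter were never touched.

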